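# Load a balsa bundle into the cross-cutting cradle

## Robot

A 6-joint arm with a two-finger parallel gripper is mounted at the origin on a cart in front of the work surface, level with it; the furniture and walls round the work are solid. World frame = base frame: x ahead of the robot, y to its left, z up, the work surface at z = 0. Lengths are in m, angles in rad, forces in N, time in s.
With the tool pointing down it reaches from about 0.325 to 1 m from the base axis. Payload 5.1 kg.
Tool frame: the origin (TCP) lies midway between the tips of the shut fingers; the grasp point (between the pads) lies 19 mm behind it; z points along the fingers, y is the line along which they close (so a half turn about z gives the same grasp; the last joint's range is limited). The gripper opens to 85 mm and grips with 20 to 120 N. Pads are 22 mm wide; open, the fingers measure 114 mm over their backs; the gripper's body (76 mm by 85 mm) begins 54 mm behind the grasp point. The pads swing forward as they close: fully open they stand 13 mm farther back than shut.
Start: joints at [1.119, 0.124, 1.65, -0, 1.367, -0.083], TCP at [0.234, 0.606, 0.231] pointing down, gripper open.
Joint ranges: [-2.61, 2.61], [-1.02, 2.33], [0.03, 2.71], [-1.35, 4.49], [0.32, 2.68], [-2.91, 2.91]. Speed limits (rad/s): [2.57, 2.57, 3.14, 3.14, 3.14, 3.14].

## Interface

Orientations are given as a unit quaternion [w, x, y, z].
In Python, from station import manip gives the robot as it stands.
- The arm moves only by the tool send_rows, never from a script. Its argument "increments" is a list that holds one entry, the list of rows, each a list of 6 numbers: the shift along the world's x, y, z in cm, then the turn, a rotation vector about the world's x, y, z in rad. A call has 1 to 8 rows; each row shifts and turns the commanded pose from where the row before left it; what a row does not reach is not made up. A row lasts 1/10 s, in which the tool goes at most 50 mm and 8.59 degrees, less where a joint would pass 70% of its speed; a pose out of reach is approached as far as the arm can. A call with a gripper value outside its range is refused whole. "jaw" is the closure, from 0 (fully open) to 1 (shut), set as the call begins (left out, the last holds). The fingers move at their own pace and stop on an object; "grip_force" is the grip in N (left out, the last holds). Time passes only in rows, so rows that do not move let the fingers close. It gives the time, the measured TCP pose, the force, the opening and the grip force at its end, in the units of the state.
- manip.state(): the state, without advancing time (a new reading comes with each control period).
- manip.read_camera(name): name is "scene" or "top" or "wrist"; returns the picture (400x640x3 uint8, blue, green, red); there is no depth.
- manip.camera_params(name): a dict with "fx", "fy", "cx", "cy" (pixels), "k1" (the pictures are not rectified: a ray, as slopes to the right and down, at radius r is drawn at 1 + k1 r^2 times it, then the intrinsics apply), "position" and "orientation" of the camera in the world; the wrist camera has in their place "T_tool_cam" (4x4, takes a point from camera to tool coordinates, whose origin is the TCP and whose axes are the flange's). Camera axes: x right, y down, z forward; pixel columns grow to the right and rows downward; lengths in m; the calibration is good to about 2 mm. A picture is of the moment at which its call begins: read the wrist's pose just before it. camera_params takes no time and is no camera call.
- manip.finish_job(): hands the job in; it is judged then, once.
Trained networks look in the newest picture that a camera, given by its name, has taken for a name from the list of things; names that differ only in an ending like _2 or _b are one class to them, and where a whole thing is asked for, a point or a joint stands for the part that bears it (a point fixed in the world has none). Each returns a list of dicts, best first, with "conf" (0 to 1); they miss things now and then, are a little off and sometimes report something else, mostly with a low value. They report only what shows in the picture. A call takes as long as a camera call.
- manip.look_for(camera, name): "position" ([column, row] in pixels, amid what is visible of it).
- manip.regions_of(camera, name): "pixels" (400x640 bool, what is visible of it) and "position" ([column, row] in pixels, amid what is visible of it).
The state is a dict: "t": time; "q": joint angles; "joint_velocities": joint speeds; "joint_efforts": joint torques, N m; "tool_pos": TCP position; "orientation": TCP orientation; "force": force on the tool from outside, world axes, zero at the start; "torque": the same for the moment, N m; "finger_gap": opening from 0.0 (shut) to 1.0 (fully open); "grip_force": force on a finger pad.
Only numpy, scipy, OpenCV 4.12 (cv2) and the standard library are available. Lean on these libraries where they do the work, as an engineer would, in place of code of your own. Each camera call takes 0.05 s, during which the arm holds its last target. There are 200 camera calls.

## Task

Using only pushes of the fingertips, load the balsa bundle into the cutting cradle: swing its right-hand end in behind the saw-guide post, then push its left-hand end round until the bundle lies flush along the back fence between the two stop blocks. Then push the wooden turn-button round by the front until it lies over the left-hand end of the bundle, parallel to the fence. Never lift the bundle or take it between the fingers, push gently because balsa dents, and leave the pots, jar, clamp and sanding block where they are.

Things in the scene. Friction and masses are not known exactly. Their poses are not given: they have to be found in the camera images.
- cradle: Cutting cradle fixed to the table: brown hardboard base 170 (x) x 400 (y) mm, 6 mm thick; origin at the centre of its underside, x axis away from the robot to the fence, y left, z up (its frame, in mm, is used below). Back fence: upright timber, front face at x = 67, 16 thick, y = -188 to 112, top at z = 40. The bay is the 258 mm in front of the fence between the two stop blocks.
- guide_post (a point): centre of the top of the saw-guide post, upright on the cradle: x = 3 to 19, y = -123 to -103, top at z = 40 in the cradle's frame. It leaves 48 mm between itself and the fence and stands before the right part of the bay, so the bundle cannot go in sideways, only at a slant with its right-hand end first.
- left_stop (a point): upper front corner of the left stop block on the side of the bay; block x = 37 to 67, y = 90 to 112, top at z = 26 in the cradle's frame
- right_stop (a point): upper front corner of the right stop block on the side of the bay; block x = 27 to 67, y = -188 to -168, top at z = 26 in the cradle's frame
- balsa: Bundle of bare balsa strips in a red rubber band, 243 mm long (its y axis), 32 mm wide (x), 17 mm high to the touch, about 30 g, slides easily; origin at the centre of its underside. It lies loose on the cradle's board in front of the bay, roughly parallel to the fence, shifted left so that its right-hand (-y) end is to the left of the post.
- balsa_right_end (a point): middle of the right-hand end face of the balsa bundle, 9 mm above its underside and 122 mm from its centre along its -y axis
- turn_button (a joint): angle of the turn-button, a wooden bar turning on an upright screw on the left stop block. 0: its long side points left (+y of the cradle), clear of the bay; grows through the front (pi/2: towards the robot) to pi: pointing right, over the left end of the bay. Light friction, about 1 N at its end; stays where left; range -0.4 to 3.4.
- button_screw (a point): the turn-button's axis, at the top of the left stop block (x = 45, y = 101, z = 26 in the cradle's frame). The bar is 14 mm wide, spans z = 27.5 to 39.5 (2 mm above a bundle in the bay) and reaches 52 mm from the screw on its long side, 14 mm on the other.
- turn_button_tip (a point): point on the turn-button's long side, 45 mm from its screw, at half the bar's height
- pot_ochre: ochre paint pot, 39 mm across, 40 mm high, on the right front of the cradle's board, in front of the right stop block; origin under its centre; leave it
- water_jar: clear glass jar, 64 mm across, 82 mm high, right of the cradle; origin under its centre; leave it
- orange_clamp: orange spring clamp lying right of the cradle, 100 x 40 mm, 18 mm high; origin under its centre; leave it
- pot_blue: blue paint pot, 39 mm across, 40 mm high, left of the cradle; origin under its centre; leave it
- pot_white: white paint pot, 39 mm across, 40 mm high, left of the cradle; origin under its centre; leave it
- sanding_block: brown sanding block, 56 x 96 mm, 27 mm high, left of the cradle; origin under its centre; leave it

How it is judged:
On the way, in this order (a step that is already met when the one before it is completed fails the run):
1. the right-hand end of the bundle is in the gap between the saw-guide post and the fence (x of balsa_right_end in the frame of cradle above 0.021 m and y of balsa_right_end in the frame of cradle below -0.115 m), for 0.1 s.
2. the bundle lies in the bay along the fence (x of balsa in the frame of cradle above 0.044 m and angle between the y axis of balsa and the y axis of cradle, either way round below 0.05 rad), for 0.2 s.
At the end, for the whole second after the job is handed in: The bundle lies still and flat on the cradle's board between the stop blocks, within 5 mm of touching the fence and within 0.04 rad of parallel to it, and the turn-button has been turned to more than 2.8 rad, over the bundle's left end (x of balsa in the frame of cradle above 0.046 m and angle between the y axis of balsa and the y axis of cradle, either way round below 0.04 rad and y of balsa in the frame of cradle between -0.052 and -0.026 m and z of balsa in the frame of cradle below 0.01 m and linear speed of balsa below 0.01 m/s and value of joint turn_button above 2.8 rad).
It fails at once if the bundle is lifted or tipped up off the board (z of balsa in the frame of cradle above 0.018 m or angle between balsa's own z axis and vertical above 0.15 rad).
It fails at once if the bundle is taken between the fingers (x of the grasp point in the frame of balsa between -0.01 and 0.01 m and y of the grasp point in the frame of balsa between -0.115 and 0.115 m and z of the grasp point in the frame of balsa below 0.03 m).
It fails at once if the bundle is pushed with more than 60 N (contact force between the fingers and balsa above 60 N).
It fails at once if a pot, the jar, the clamp or the sanding block is moved by more than 15 mm (distance of any of pot_ochre, water_jar, orange_clamp, pot_blue, pot_white, sanding_block from where it was at the start of the episode above 0.015 m).
It also fails if it takes over 64 s, if anything falls off the work surface, if the arm or the gripper's body presses on something with over 40 N, if the wrist force passes 120 N, or if a joint passes its speed limit or range.

## Working session

There is one attempt and no reset: what is moved stays moved. The work goes in short steps, Python scripts to look and compute and a tool call to move; the robot and the scene stay as the last step left them, time stands still between calls to the robot, and variables do not carry over. Pictures are saved under pics/ and viewed, at most 10 in all, crops included, and the job is handed in when it is done.

Besides the shell and the picture viewer there is one more tool, called as name([rows], argument=value, ...), one row to a line, values as JSON. send_rows: Moves the arm, as the interface text tells. Its arguments: {"type":"object","properties":{"increments":{"type":"array"},"jaw":{"type":"number"},"grip_force":{"type":"number"}},"required":["increments"]}

```bash
ls; mkdir -p pics
cat > h.py <<'E'
import numpy as np, cv2
from station import manip
from scipy.spatial.transform import Rotation as R
def ray(cam,px):
    p=manip.camera_params(cam)
    d=np.array([(px[0]-p['cx'])/p['fx'],(px[1]-p['cy'])/p['fy']])
    u=d.copy()
    for _ in range(20): u=d/(1+p['k1']*(u@u))
    if 'position' in p:
        o=np.array(p['position']);q=p['orientation'];M=R.from_quat([q[1],q[2],q[3],q[0]]).as_matrix()
    else:
        s=manip.state();q=s['orientation'];T=np.eye(4);T[:3,:3]=R.from_quat([q[1],q[2],q[3],q[0]]).as_matrix();T[:3,3]=s['tool_pos']
        T=T@np.array(p['T_tool_cam']);o=T[:3,3];M=T[:3,:3]
    return o,M@np.array([u[0],u[1],1.])
def at(cam,px,z):
    o,d=ray(cam,px);return o+d*(z-o[2])/d[2]
def proj(cam,P):
    p=manip.camera_params(cam);o=np.array(p['position']);q=p['orientation']
    c=R.from_quat([q[1],q[2],q[3],q[0]]).as_matrix().T@(np.array(P)-o);u=c[:2]/c[2];u=u*(1+p['k1']*(u@u))
    return np.array([u[0]*p['fx']+p['cx'],u[1]*p['fy']+p['cy']])
E
python3 - <<'E'
from h import *
for c in ['top','scene']:
    cv2.imwrite(f'pics/{c}0.png',manip.read_camera(c))
    print(manip.camera_params(c))
Z=dict(guide_post=.04,left_stop=.026,right_stop=.026,balsa=.023,balsa_right_end=.015,turn_button=.04,button_screw=.04,turn_button_tip=.034,pot_ochre=.046,cradle=.006,pot_blue=.04,pot_white=.04,sanding_block=.027,water_jar=.08,orange_clamp=.018)
for n,z in Z.items():
    for r in manip.look_for('top',n)[:2]: print(n,round(r['conf'],2),np.round(r['position'],1),at('top',r['position'],z).round(4))
print(manip.state())
E
```

```text
pics
{'fx': 453.5885098202355, 'fy': 453.5885098202355, 'cx': 319.5289893401432, 'cy': 200.99355605253845, 'k1': 0.007191092372444391, 'position': array([0.43373737, 0.07962572, 1.19549445]), 'orientation': array([-0.02529261,  0.70998881, -0.70317498,  0.02865524])}
{'fx': 503.37643198528485, 'fy': 503.37643198528485, 'cx': 325.116560955879, 'cy': 198.33413620151853, 'k1': -0.021402225836839647, 'position': array([-0.10718007, -0.66836467,  0.92448289]), 'orientation': array([-0.39062633,  0.85813769, -0.30435415,  0.1355704 ])}
guide_post 0.65 [359.  203.8] [ 0.5159 -0.0264  0.04  ]
guide_post 0.45 [309.7 188.7] [0.5534 0.1    0.04  ]
left_stop 0.87 [359.6 205.3] [ 0.513  -0.0292  0.026 ]
right_stop 0.65 [358.9 205.6] [ 0.5122 -0.0274  0.026 ]
right_stop 0.17 [258.1 181. ] [0.5736 0.2342 0.026 ]
balsa 0.94 [320. 220.] [0.4742 0.0728 0.023 ]
balsa_right_end 0.62 [324.3 218. ] [0.4798 0.0616 0.015 ]
turn_button 0.41 [307.6 188.7] [0.5534 0.1054 0.04  ]
button_screw 0.86 [361.7 203.1] [ 0.5178 -0.0333  0.04  ]
turn_button_tip 0.46 [415.7 230.5] [ 0.4493 -0.1721  0.034 ]
turn_button_ti
[... 696 characters left out ...]
 ]
{'t': 0.85, 'q': array([ 1.11941763e+00,  1.23748155e-01,  1.65027522e+00,  1.43469500e-05,
        1.36754209e+00, -8.26144799e-02]), 'joint_velocities': array([ 0.00027871, -0.00079102, -0.00090397, -0.00044393, -0.00192494,
       -0.00091541]), 'joint_efforts': array([ 4.27203640e-04, -4.23583353e+01, -3.65748596e+01, -8.15370436e-05,
        3.60197391e-04,  1.17868757e-05]), 'tool_pos': array([0.23432773, 0.606279  , 0.23137046]), 'orientation': array([-3.19047457e-06,  1.83340573e-01,  9.83049457e-01,  1.49653749e-05]), 'force': array([0.35448464, 0.23494445, 0.32990773]), 'torque': array([ 0.01663956, -0.01940836,  0.03351823]), 'grip_force': 0.0, 'finger_gap': 0.9973205475312671}
```

View pics/top0.png

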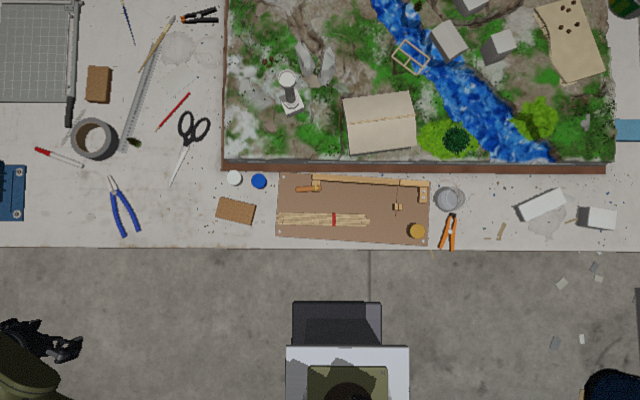

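View pics/scene0.png

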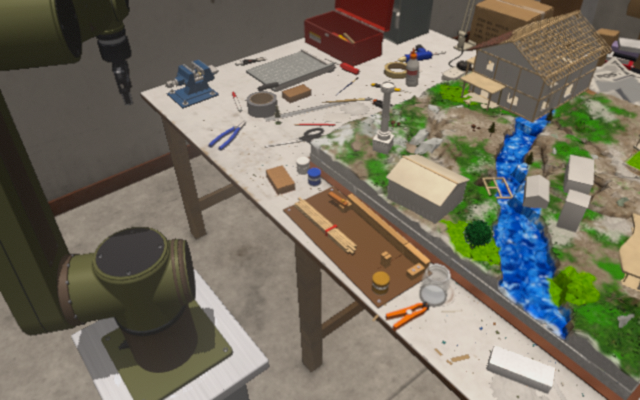

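The top view shows the cradle at columns 276–431 and rows 173–245, with the bundle at (277–369, 220). The post is at (398, 207), and the button lies around (307, 187), pointing left. In the scene view, the diorama wall stands close behind the fence. Next I'll move over for a close wrist view.

send_rows([
  [[1,-5,1,0,0,0],[2,-5,1,0,0,0],[2,-5,1,0,0,0],[2,-5,1,0,0,0],[2,-5,1,0,0,0],[2,-5,1,0,0,0],[2,-5,1,0,0,0.1],[2,-5,0,0,0,0.1]],
], jaw=1)

```text
t: 1.65
tool_pos: [0.3729, 0.2364, 0.2978]
orientation: [0.002, 0.082, 0.997, 0.001]
force: [0.1, 1.1, 0.1]
finger_gap: 0.002
grip_force: 0.0
```

send_rows([
  [[0,-5,0,0,0,0.1],[0,-5,0,0,0,0.1],[0,-4,0,0,0,0],[0,-4,0,0,0,0],[0,0,0,0,0,0],[0,0,0,0,0,0]],
])

```text
t: 2.25
tool_pos: [0.3721, 0.0573, 0.296]
orientation: [0.0, -0.014, 1.0, 0.0]
force: [-0.0, 0.0, -0.6]
finger_gap: 0.001
grip_force: 0.0
```

Run:
```python
from h import *
s=manip.state();print(s['t'],s['tool_pos'],s['orientation'],s['finger_gap'])
I=manip.read_camera('wrist');cv2.imwrite('pics/w1.png',I)
print(manip.camera_params('wrist'))
Z=dict(guide_post=.04,left_stop=.026,right_stop=.026,balsa=.023,balsa_right_end=.015,turn_button=.04,button_screw=.04,turn_button_tip=.034,pot_ochre=.046,cradle=.006)
for n,z in Z.items():
    for r in manip.look_for('wrist',n)[:2]: print(n,round(r['conf'],2),np.round(r['position'],1),at('wrist',r['position'],z).round(4))
```

```text
2.25 [0.37212699 0.05729611 0.29598248] [ 3.96518608e-04 -1.42105424e-02  9.99898915e-01  2.51629422e-04] 0.0014915910694229867
{'fx': 319.1508029774572, 'fy': 319.1508029774572, 'cx': 321.6908197334211, 'cy': 203.67129714587304, 'k1': -0.0515692384661067, 'T_tool_cam': array([[-7.38619852e-05, -9.48906772e-01, -3.15556545e-01,
         8.22909608e-02],
       [ 9.99999945e-01, -1.71981184e-04,  2.83093886e-04,
         2.25979188e-04],
       [-3.22899494e-04, -3.15556507e-01,  9.48906732e-01,
        -1.42955667e-01],
       [ 0.00000000e+00,  0.00000000e+00,  0.00000000e+00,
         1.00000000e+00]])}
guide_post 0.97 [244.  246.6] [ 0.4884 -0.0448  0.04  ]
guide_post 0.4 [ 97.9 201. ] [ 0.4282 -0.2411  0.04  ]
left_stop 0.66 [241.1 247.3] [ 0.4967 -0.0522  0.026 ]
right_stop 0.82 [242.9 245.5] [ 0.4937 -0.0493  0.026 ]
right_stop 0.63 [324.3 229.8] [0.4653 0.0662 0.026 ]
balsa 0.73 [326.8 231. ] [0.4683 0.0699 0.023 ]
balsa_right_end 0.63 [324.8 231.2] [0.4721 0.0671 0.015 ]
balsa_right_end 0.49 [153.9 215.2] [ 0.456  -0.1791  0.015 ]
turn_button 0.58 [363.2 286.7] [0.5468 0.1252 0.04  ]
button_screw 0.55 [242.6 246.3] [ 0.4879 -0.0466  0.04  ]
turn_button_tip 0.64 [244.9 247.5] [ 0.4926 -0.0452  0.034 ]
pot_ochre 0.94 [153.2 214.7] [ 0.4429 -0.1634  0.046 ]
cradle 0.75 [241.8 246.2] [ 0.5047 -0.0571  0.006 ]
```

View pics/w1.png

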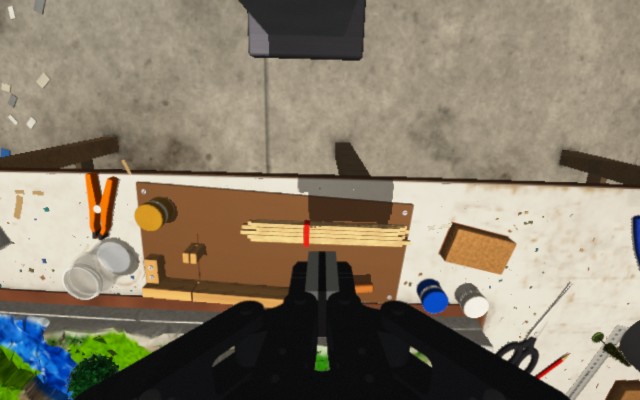

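The wrist view shows the board corners near (139,182) and (413,204). The bundle runs from (242,228) to (408,236), the post is at (194,253), and the fingers hide the left stop. I'll enlarge both views to read the corners.

Run:
```python
import cv2,numpy as np
a=cv2.imread('pics/w1.png')[175:315,130:422];a=cv2.resize(a,None,fx=2.7,fy=2.7,interpolation=cv2.INTER_CUBIC)
b=cv2.imread('pics/top0.png')[165:252,270:436];b=cv2.resize(b,None,fx=2.6,fy=2.6,interpolation=cv2.INTER_CUBIC)
c=np.zeros((a.shape[0]+b.shape[0],a.shape[1],3),np.uint8);c[:a.shape[0]]=a;c[a.shape[0]:,:b.shape[1]]=b
print(a.shape,b.shape);cv2.imwrite('pics/c1.png',c)
```

```text
(378, 788, 3) (226, 432, 3)
```

View pics/c1.png

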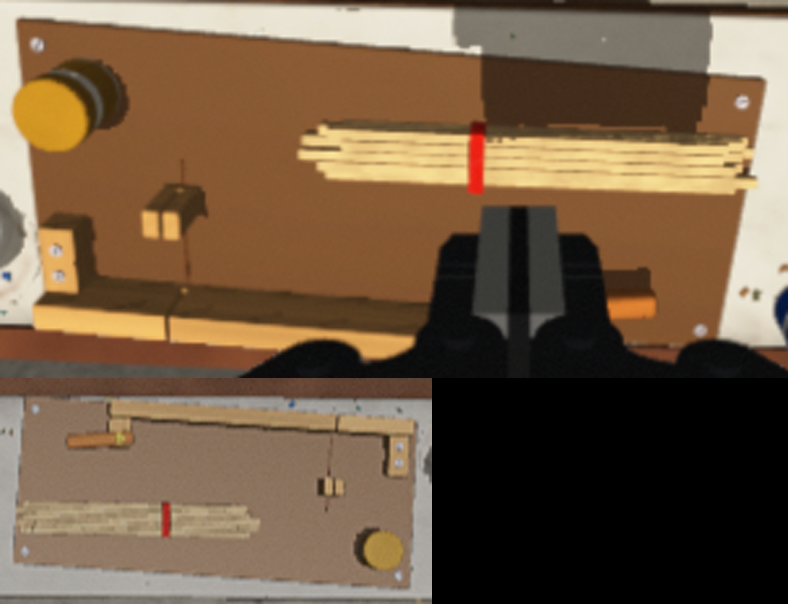

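The crops give clear points for the board corners, the post top, the right stop, the screw and the bundle's ends. I'll fit the cradle pose to them.

```bash
cat > fit.py <<'E'
from h import *
from scipy.optimize import least_squares
w=lambda u,v:at2('wrist',(130+u/2.7,175+v/2.7))
t=lambda u,v:at2('top',(270+u/2.6,165+v/2.6))
at2=lambda c,p:(c,p)
L=[(w(19,20),-85,-200,6),(w(764,78),-85,200,6),(w(720,345),85,200,6),(w(162,224),11,-113,40),(w(59,262),47,-178,26),
(t(14,182),-85,200,6),(t(24,22),85,200,6),(t(408,209),-85,-200,6),(t(331,109),11,-113,40),(t(399,77),47,-178,26),(t(121,59),45,101,40),(t(110,25),83,112,40),(t(110,39),67,112,40)]
W=[at(c,p,z/1000) for (c,p),x,y,z in L]
def tf(a,x,y): return np.array([a[0]+np.cos(a[2])*x-np.sin(a[2])*y,a[1]+np.sin(a[2])*x+np.cos(a[2])*y])
f=lambda a:np.concatenate([tf(a,x/1e3,y/1e3)-P[:2] for P,(_,x,y,z) in zip(W,L)])
for name,sel in [('all',L),]:
    r=least_squares(f,[.5,0,0],loss='soft_l1',f_scale=.002);a=r.x
    print(a);print((f(a).reshape(-1,2)*1e3).round(1))
def inv(P):
    d=np.array(P[:2])-a[:2];c,s=np.cos(a[2]),np.sin(a[2]);return np.array([c*d[0]+s*d[1],-s*d[0]+c*d[1]])*1e3
for nm,q,z in [('w band',w(477,157),23),('w Rend',w(315,150),23),('w Lend',w(745,165),23),('w Rfront',w(325,122),23),('w Rback',w(322,180),23),('w Lback',w(750,190),23),('t band',t(166,142),23),('t Rend',t(252,143),23),('t Lend',t(20,140),23),('t Bfront',t(166,158),23),('t Bback',t(166,125),23)]:
    print(nm,inv(at(*q,z/1e3)).round(1))
E
python3 fit.py
```

```text
[ 0.50417661 -0.01246125 -0.04903475]
[[-0.7 -5.1]
 [-0.7 -0.1]
 [ 1.3 -3.3]
 [ 0.7 -3. ]
 [-0.3 -2.6]
 [-5.4  2.5]
 [ 2.3  1.6]
 [-1.7 -0.8]
 [ 0.7 -1.6]
 [-0.   2.1]
 [-2.1  3.7]
 [ 2.8  1.6]
 [ 0.7  2.6]]
w band [-34.1  51.4]
w Rend [-31.1 -33.7]
w Lend [-40.8 192.8]
w Rfront [-47.3 -28.5]
w Rback [-14.1 -29.8]
w Lback [-26.6 197.9]
t band [-31.1  48. ]
t Rend [-27.  -37.4]
t Lend [-37.6 193. ]
t Bfront [-46.9  47.1]
t Bback [-14.2  49. ]
```

The fit residuals are about 2–3 mm. The cradle sits at (0.504, −0.012) with yaw −0.049, and the bundle's centre is at about (−35, 78) mm in the cradle's frame. I'll push the front side with the fingers open, so two contacts keep it stable, and slant it about 0.2 rad. Then I'll slide it lengthwise into the gap.

```bash
cat > g.py <<'E'
from h import *
import sys
A=np.array([.5042,-.0125,-.049])
c_,s_=np.cos(A[2]),np.sin(A[2])
def tw(x,y): return np.array([A[0]+(c_*x-s_*y)/1e3,A[1]+(s_*x+c_*y)/1e3])
def tc(P): d=np.array(P[:2])-A[:2];return np.array([c_*d[0]+s_*d[1],-s_*d[0]+c_*d[1]])*1e3
def cur():
    s=manip.state();q=s['orientation'];y=R.from_quat([q[1],q[2],q[3],q[0]]).as_matrix()[:,1]
    return s,np.arctan2(-y[0],y[1])
if __name__=='__main__':
    s,yaw=cur();P=s['tool_pos'];print('t',round(s['t'],2),'cradle xy',tc(P).round(1),'z',P[2].round(4),'yaw_c',round(yaw-A[2],3),'F',s['force'].round(1))
    v=list(map(float,sys.argv[1:]))
    for i in range(0,len(v),4): # x y z(mm) yaw_c
        T=np.array([*tw(v[i],v[i+1]),v[i+2]/1e3]);print('d cm',((T-P)*100).round(2),'dyaw',round(v[i+3]+A[2]-yaw,3));P=T;yaw=v[i+3]+A[2]
E
python3 g.py -80 78 60 .043  -80 78 0 .043 -62 78 0 .043 -24.5 72.6 0 .2
```

```text
t 2.8 cradle xy [-135.4   64.2] z 0.2957 yaw_c 0.081 F [-0.3 -0.7 -0.1]
d cm [  5.6    1.11 -23.57] dyaw -0.038
d cm [ 0.  0. -6.] dyaw 0.0
d cm [ 1.8  -0.09  0.  ] dyaw 0.0
d cm [ 3.72 -0.72  0.  ] dyaw 0.157
```

send_rows([
  [[0.9,0.2,-4,0,0,-0.008],[0.9,0.2,-4,0,0,-0.01],[1,0.2,-4,0,0,-0.01],[1,0.2,-4,0,0,-0.01],[1,0.2,-4,0,0,0],[0.8,0.1,-3.6,0,0,0],[0,0,-4,0,0,0],[0,0,-1.9,0,0,0]],
], jaw=0)

```text
t: 3.6
tool_pos: [0.4256, 0.0689, -0.0029]
orientation: [-0.003, 0.003, 1.0, -0.0]
force: [-0.4, 1.1, -0.3]
finger_gap: 1.0
grip_force: 0.0
```

```bash
python3 g.py -62 78 0 .043 -24.5 72.6 0 .2;python3 - <<'E'
from h import *
I=manip.read_camera('wrist');cv2.imwrite('pics/w2.png',I)
E
```

```text
t 3.6 cradle xy [-82.5  77.4] z -0.0029 yaw_c 0.042 F [-0.4  1.1 -0.3]
d cm [ 2.05 -0.04  0.29] dyaw 0.001
d cm [ 3.72 -0.72  0.  ] dyaw 0.157
```

View pics/w2.png

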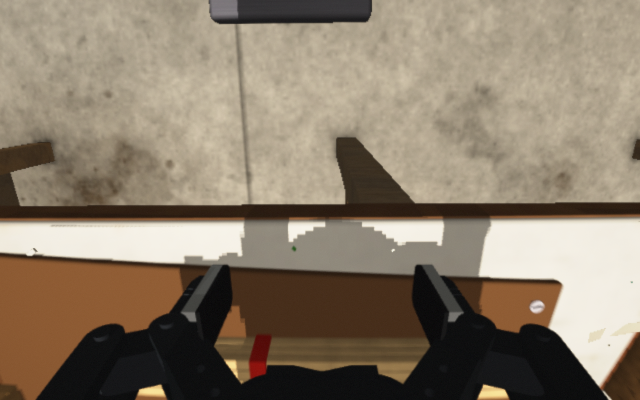

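The open fingers stand just in front of the bundle, with the band visible at (260,355) between them. I'll push gently.

send_rows([
  [[0.5,0,0.3,0,0,0],[0.5,0,0,0,0,0],[0.5,0,0,0,0,0],[0.5,0,0,0,0,0],[0.5,-0.1,0,0,0,0.02],[0.5,-0.1,0,0,0,0.023],[0.5,-0.1,0,0,0,0.023],[0.5,-0.1,0,0,0,0.023]],
])

```text
t: 4.45
tool_pos: [0.4684, 0.0648, 0.0037]
orientation: [-0.0, -0.042, 0.999, 0.0]
force: [-0.4, 0.3, -0.2]
finger_gap: 1.0
grip_force: 0.1
```

send_rows([
  [[0.5,-0.1,0,0,0,0.023],[0.5,-0.1,0,0,0,0.023],[0.4,-0.1,0,0,0,0.023],[0.3,0,0,0,0,0],[0,0,0,0,0,0]],
])

```text
t: 4.95
tool_pos: [0.4856, 0.0618, 0.0038]
orientation: [0.0, -0.075, 0.997, -0.0]
force: [0.2, 0.7, 1.1]
finger_gap: 0.997
grip_force: 0.0
```

```bash
python3 g.py
cat > look.py <<'E'
from g import *
I=manip.read_camera('top');n=sys.argv[1]
r=manip.regions_of('top','balsa')
m=(r[0]['pixels'] if r else np.zeros((400,640),bool)).astype(np.uint8)
hsv=cv2.cvtColor(I,cv2.COLOR_BGR2HSV)
pts=np.array([tc(at('top',(x,y),.023)) for y,x in zip(*np.nonzero(m))]) if m.any() else None
if pts is not None:
    b=cv2.minAreaRect(pts.astype(np.float32));print('conf',r[0]['conf'],'rect',np.round(b[0],1),np.round(b[1],1),round(b[2],2))
    ang=np.deg2rad(b[2]); 
    e=cv2.boxPoints(b);L=[(e[i]+e[(i+1)%4])/2 for i in range(4)]
    L=sorted(L,key=lambda p:p[1]);print('right',L[0].round(1),'left',L[3].round(1),'theta',np.arctan2(L[0][0]-L[3][0],L[3][1]-L[0][1]).round(3))
if len(sys.argv)>2:
    c=I[140:260,260:440];cv2.imwrite(f'pics/{n}.png',cv2.resize(c,None,fx=4,fy=4,interpolation=cv2.INTER_CUBIC))
E
python3 look.py t2 1
```

```text
t 4.95 cradle xy [-22.3  73.3] z 0.0038 yaw_c 0.2 F [0.2 0.7 1.1]
conf 0.81 rect [ 5.5 75.1] [ 30.4 234.5] 11.94
right [ 29.7 -39.6] left [-18.8 189.8] theta 0.208
```

View pics/t2.png

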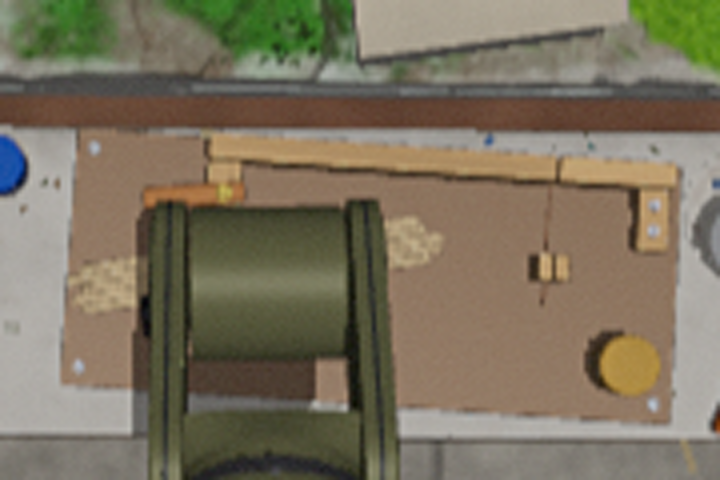

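The bundle is now slanted 0.208 rad with its centre at about (5, 75), and its axis lines up with the gap. Next I'll go round to its left end with the fingers shut.

```bash
python3 g.py -48 68 4 .205 -48 68 70 .205 -26 221 70 .205 -26 221 11 .205 -3.3 114 11 .205
```

```text
t 5.05 cradle xy [-22.8  73.4] z 0.0037 yaw_c 0.2 F [ 0.2 -0.2 -0.6]
d cm [-2.54 -0.41  0.03] dyaw 0.005
d cm [0.  0.  6.6] dyaw 0.0
d cm [ 2.95 15.17  0.  ] dyaw 0.0
d cm [ 0.   0.  -5.9] dyaw 0.0
d cm [  1.74 -10.8    0.  ] dyaw 0.0
```

send_rows([
  [[-1.2,-0.2,0,0,0,0.005],[-1.3,-0.2,0,0,0,0],[0,0,3.3,0,0,0],[0,0,3.3,0,0,0],[0.75,3.8,0,0,0,0],[0.75,3.8,0,0,0,0],[0.75,3.8,0,0,0,0],[0.7,3.8,0,0,0,0]],
])

```text
t: 5.85
tool_pos: [0.4884, 0.2108, 0.0697]
orientation: [-0.0, -0.078, 0.997, -0.0]
force: [0.1, -0.3, -0.2]
finger_gap: 0.999
grip_force: 0.0
```

send_rows([
  [[0,0,0,0,0,0],[0,0,0,0,0,0],[0,0,0,0,0,0],[0,0,-3,0,0,0],[0,0,-2.9,0,0,0],[0,0,0,0,0,0]],
], jaw=1)

```text
t: 6.45
tool_pos: [0.4855, 0.2074, 0.0066]
orientation: [-0.004, -0.077, 0.997, -0.001]
force: [-0.5, -0.5, -0.8]
finger_gap: 0.002
grip_force: 0.0
```

```bash
python3 g.py -3.3 114 11 .205; python3 look.py t3
```

```text
t 6.45 cradle xy [-29.5 218.7] z 0.0066 yaw_c 0.203 F [-0.5 -0.5 -0.8]
d cm [  2.1  -10.59   0.44] dyaw 0.002
conf 0.67 rect [ 7.2 62. ] [ 36.7 208.7] 9.98
right [ 25.3 -40.8] left [-10.9 164.8] theta 0.174
```

send_rows([
  [[0,0,0.5,0,0,0],[0.3,0,0,0,0,0],[0,0,0,0,0,0]],
])

```text
t: 6.85
tool_pos: [0.4943, 0.2102, 0.0177]
orientation: [0.002, -0.078, 0.997, 0.0]
force: [1.0, -1.2, 0.1]
finger_gap: -0.003
grip_force: 0.0
```

```bash
python3 g.py -3.3 114 11 .205; python3 look.py t3
```

```text
t 6.85 cradle xy [-20.7 222. ] z 0.0177 yaw_c 0.205 F [ 1.  -1.2  0.1]
d cm [  1.21 -10.87  -0.67] dyaw 0.0
conf 0.82 rect [ 6.5 67.1] [ 32.4 218.3] 10.99
right [ 27.3 -40.1] left [-14.4 174.2] theta 0.192
```

send_rows([
  [[0,0,-0.4,0,0,0],[0,0,0,0,0,0],[0,0,0,0,0,0],[0,0,0,0,0,0]],
])

```text
t: 7.35
tool_pos: [0.4924, 0.2099, 0.0115]
orientation: [-0.0, -0.078, 0.997, -0.0]
force: [0.4, 0.2, -0.8]
finger_gap: 0.0
grip_force: 0.0
```

```bash
python3 g.py -3.3 114 11 .205
```

```text
t 7.35 cradle xy [-22.6 221.5] z 0.0115 yaw_c 0.205 F [ 0.4  0.2 -0.8]
d cm [  1.41 -10.83  -0.05] dyaw -0.0
```

send_rows([
  [[-0.3,0,0,0,0,0],[0.1,-0.7,0,0,0,0],[0.1,-0.7,0,0,0,0],[0.1,-0.7,0,0,0,0],[0.1,-0.7,0,0,0,0],[0.1,-0.7,0,0,0,0],[0.1,-0.7,0,0,0,0],[0,0,0,0,0,0]],
])

```text
t: 8.15
tool_pos: [0.4957, 0.167, 0.0117]
orientation: [-0.0, -0.077, 0.997, -0.0]
force: [-0.8, -0.1, -0.5]
finger_gap: 0.003
grip_force: 0.0
```

```bash
python3 g.py -3.3 114 11 .205; python3 look.py t4
```

```text
t 8.15 cradle xy [-17.2 178.8] z 0.0117 yaw_c 0.204 F [-0.8 -0.1 -0.5]
d cm [ 1.07 -6.54 -0.07] dyaw 0.001
conf 0.91 rect [13.9 24.5] [ 33.9 195.2] 11.23
right [ 32.9 -71.2] left [ -5.1 120.2] theta 0.196
```

send_rows([
  [[0.1,-0.7,0,0,0,0],[0.1,-0.7,0,0,0,0],[0.1,-0.7,0,0,0,0],[0.1,-0.7,0,0,0,0],[0.1,-0.7,0,0,0,0],[0.1,-0.7,0,0,0,0],[0.1,-0.7,0,0,0,0],[0,0,0,0,0,0]],
])

```text
t: 9.05
tool_pos: [0.5027, 0.118, 0.0117]
orientation: [-0.0, -0.077, 0.997, -0.0]
force: [-0.5, 1.0, 0.2]
finger_gap: 0.001
grip_force: 0.0
```

```bash
python3 g.py -3.3 114 11 .205; python3 look.py t5 1
```

```text
t 9.05 cradle xy [ -7.9 130.3] z 0.0117 yaw_c 0.204 F [-0.5  1.   0.2]
d cm [ 0.38 -1.65 -0.07] dyaw 0.001
conf 0.62 rect [ 23.2 -29.3] [ 34.4 189. ] 9.73
right [  39.2 -122.5] left [ 7.2 63.8] theta 0.17
```

View pics/t5.png

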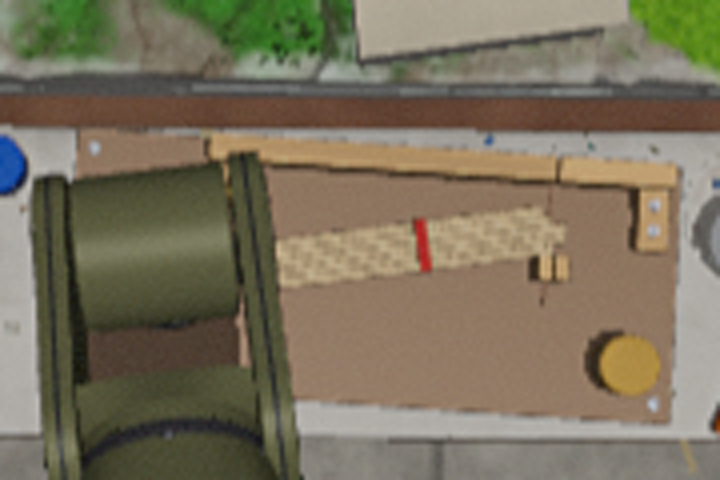

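The right end is in the gap behind the post, in the picture at (560,230). I'll keep sliding it in.

send_rows([
  [[0.1,-0.7,0,0,0,0],[0.1,-0.7,0,0,0,0],[0.1,-0.7,0,0,0,0],[0.1,-0.6,0,0,0,0],[0.1,-0.5,0,0,0,0],[0,0,0,0,0,0],[0,0,0,0,0,0]],
])

```text
t: 9.85
tool_pos: [0.5076, 0.0867, 0.0117]
orientation: [0.0, -0.078, 0.997, 0.0]
force: [0.0, -0.5, 0.3]
finger_gap: -0.0
grip_force: 0.0
```

```bash
python3 look.py t6; python3 g.py -10 130 11 .205 -40 110 70 .12 -45 62 70 .12 -45 62 11 .12 -25 62 11 .12
```

```text
conf 0.75 rect [ 29.9 -64.3] [ 30.9 176.6] 9.97
right [  45.2 -151.3] left [14.6 22.7] theta 0.174
t 9.95 cradle xy [-1.5 99.5] z 0.0117 yaw_c 0.205 F [ 0.   0.3 -0.1]
d cm [-0.7   3.09 -0.07] dyaw -0.0
d cm [-3.09 -1.85  5.9 ] dyaw -0.085
d cm [-0.73 -4.77  0.  ] dyaw 0.0
d cm [ 0.   0.  -5.9] dyaw 0.0
d cm [ 2.  -0.1  0. ] dyaw 0.0
```

send_rows([
  [[0.1,-0.3,0,0,0,0],[0,-0.1,0,0,0,0],[0,0,0,0,0,0]],
])

```text
t: 10.25
tool_pos: [0.5086, 0.0828, 0.0117]
orientation: [0.0, -0.078, 0.997, 0.0]
force: [0.8, -0.0, -0.2]
finger_gap: 0.003
grip_force: 0.0
```

```bash
python3 look.py t6; python3 g.py -3 115 11 .205 -3 115 70 .205 -34 -18 70 .174 -34 -18 4 .174 -21 -18 4 .174 -7 -15 4 .174 24 -10 4 0
```

```text
conf 0.92 rect [ 30.2 -69.5] [ 32.9 176.7] 9.96
right [  45.5 -156.5] left [14.9 17.5] theta 0.174
t 10.35 cradle xy [-0.3 95.4] z 0.0117 yaw_c 0.205 F [ 0.1  0.3 -0.4]
d cm [-0.17  1.97 -0.07] dyaw -0.0
d cm [0.  0.  5.9] dyaw 0.0
d cm [ -3.75 -13.13   0.  ] dyaw -0.031
d cm [ 0.   0.  -6.6] dyaw 0.0
d cm [ 1.3  -0.06  0.  ] dyaw 0.0
d cm [1.41 0.23 0.  ] dyaw 0.0
d cm [3.12 0.35 0.  ] dyaw -0.174
```

send_rows([
  [[-0.1,0.9,0,0,0,0],[-0.1,1,0,0,0,0],[0,0,3,0,0,0],[0,0,3,0,0,0],[-1.2,-3.3,0,0,0,0],[-0.9,-3.3,0,0,0,-0.01],[-0.9,-3.3,0,0,0,-0.01],[-0.8,-3.2,0,0,0,-0.01]],
])

```text
t: 11.15
tool_pos: [0.4681, -0.0294, 0.0719]
orientation: [0.0, -0.064, 0.998, -0.0]
force: [0.1, -0.4, 0.3]
finger_gap: 0.003
grip_force: 0.0
```

send_rows([
  [[0,0,0,0,0,0],[0,0,0,0,0,0],[0,0,0,0,0,0],[0,0,-3,0,0,0],[0,0,-3.6,0,0,0],[0,0,0,0,0,0],[0,0,0,0,0,0]],
], jaw=0)

```text
t: 11.85
tool_pos: [0.4682, -0.0282, 0.0054]
orientation: [-0.001, -0.064, 0.998, 0.0]
force: [-0.1, -0.2, 0.4]
finger_gap: 1.002
grip_force: 0.0
```

```bash
python3 look.py t7; python3 g.py -21 -18 4 .174 -7 -15 4 .174 24 -10 4 0
```

```text
conf 0.66 rect [ 24.8 -36.9] [ 30.7 237.5] 9.97
right [  45.4 -153.9] left [ 4.3 80.1] theta 0.174
t 11.95 cradle xy [-33.2 -18. ] z 0.0074 yaw_c 0.176 F [ 0.5  0.2 -0.5]
d cm [ 1.22 -0.06 -0.34] dyaw -0.002
d cm [1.41 0.23 0.  ] dyaw 0.0
d cm [3.12 0.35 0.  ] dyaw -0.174
```

send_rows([
  [[0.5,0,-0.3,0,0,0],[0.6,0,0,0,0,0],[0.6,0.1,0,0,0,0],[0.5,0.1,0,0,0,0],[0.4,0.1,0,0,0,0],[0.4,0,0,0,0,-0.02],[0.4,0,0,0,0,-0.025],[0.4,0.1,0,0,0,-0.025]],
])

```text
t: 12.75
tool_pos: [0.5068, -0.0252, 0.0026]
orientation: [-0.0, -0.027, 1.0, -0.0]
force: [0.6, 0.0, 0.3]
finger_gap: 1.004
grip_force: 0.1
```

```bash
python3 look.py t8; python3 g.py 24 -10 4 0
```

```text
conf 0.84 rect [ 34.1 -36.9] [ 28.5 234.4] 6.27
right [  46.9 -153.4] left [21.3 79.6] theta 0.11
t 12.85 cradle xy [  3.5 -12.5] z 0.0028 yaw_c 0.104 F [ 0.3  0.4 -0.4]
d cm [2.06 0.14 0.12] dyaw -0.104
```

send_rows([
  [[0.4,0,0,0,0,-0.025],[0.4,0,0,0,0,-0.025],[0.4,0,0,0,0,-0.02],[0.4,0.1,0,0,0,-0.02],[0.3,0,0,0,0,-0.014],[0.2,0,0,0,0,0],[0,0,0,0,0,0]],
])

```text
t: 13.55
tool_pos: [0.5279, -0.0241, 0.0028]
orientation: [0.0, 0.024, 1.0, -0.0]
force: [-0.4, -0.2, -0.6]
finger_gap: 1.003
grip_force: 0.0
```

```bash
python3 look.py t9; python3 g.py 26 -10 4 0
```

```text
conf 0.85 rect [ 52.1 -36.5] [ 29.2 234. ] 0.39
right [  52.8 -153.5] left [51.3 80.5] theta 0.007
t 13.65 cradle xy [ 23.9 -10.4] z 0.0027 yaw_c 0.001 F [ 0.8  0.9 -0.1]
d cm [0.21 0.03 0.13] dyaw -0.001
```

send_rows([
  [[0.1,0,0,0,0,0],[0.1,0,0,0,0,0],[0.1,0,0,0,0,0],[0,0,0,0,0,0]],
])

```text
t: 14.05
tool_pos: [0.5301, -0.0241, 0.0025]
orientation: [-0.001, 0.024, 1.0, 0.0]
force: [-2.4, 0.2, 0.9]
finger_gap: 1.002
grip_force: 1.0
```

```bash
python3 look.py t10; python3 g.py 0 -10 4 0 0 -10 90 0 80 140 90 0
python3 - <<'E'
from g import *
for p,n in [((400,165),'edge'),((345,152),'house')]:
  for z in (0,.05,.1): print(n,z,tc(at('top',p,z)).round())
I=manip.read_camera('scene');cv2.imwrite('pics/s2.png',cv2.resize(I[160:310,280:470],None,fx=4,fy=4,interpolation=cv2.INTER_CUBIC))
E
```

```text
conf 0.73 rect [ 52.5 -37.7] [ 29.3 231.5] 0.14
right [  52.8 -153.5] left [52.2 78. ] theta 0.002
t 14.15 cradle xy [ 26.5 -10.3] z 0.0026 yaw_c 0.001 F [-2.7 -0.1  0.9]
d cm [-2.65  0.16  0.14] dyaw -0.001
d cm [0.  0.  8.6] dyaw 0.0
d cm [ 8.73 14.59  0.  ] dyaw 0.0
edge 0 [ 125. -120.]
edge 0.05 [ 117. -112.]
edge 0.1 [ 108. -103.]
house 0 [151.  28.]
house 0.05 [142.  30.]
house 0.1 [133.  33.]
```

View pics/s2.png

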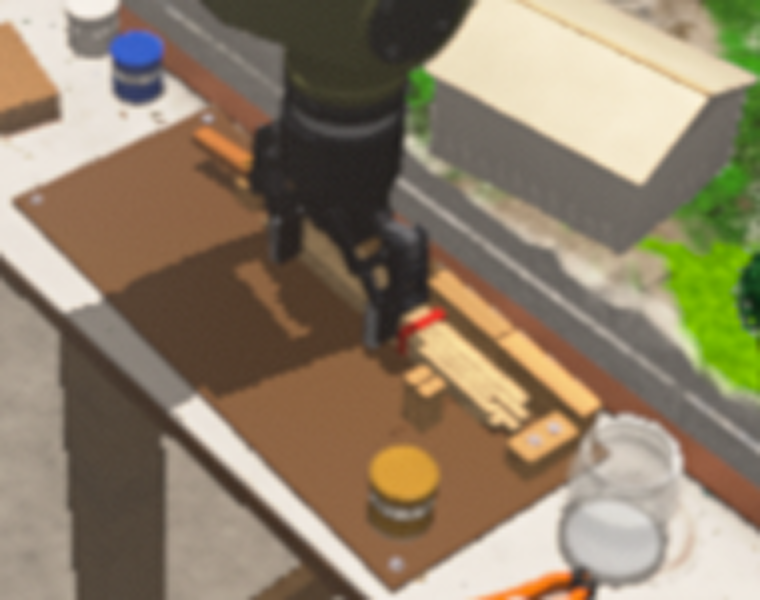

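The bundle lies flush: 52.5 mm measured against 51 for contact, theta 0.002, with 2.7 N of contact force. The picture shows it along the fence and behind the post, with the button free at (225,145). Next I'll back off and turn the button.

```bash
python3 g.py 0 -10 4 0 0 -10 90 0 72 139 90 0 72 139 30 0 63 139 30 0 47.5 145.7 30 0 26.5 142.5 30 0 7 122.5 30 0 0 107.7 30 0 2.7 85.2 30 0 22.3 65 30 0
```

```text
t 14.2 cradle xy [ 26.5 -10.3] z 0.0026 yaw_c 0.001 F [-2.2  0.1  1.1]
d cm [-2.65  0.16  0.14] dyaw -0.001
d cm [0.  0.  8.6] dyaw 0.0
d cm [ 7.92 14.53  0.  ] dyaw 0.0
d cm [ 0.  0. -6.] dyaw 0.0
d cm [-0.9   0.04  0.  ] dyaw 0.0
d cm [-1.52  0.75  0.  ] dyaw 0.0
d cm [-2.11 -0.22  0.  ] dyaw 0.0
d cm [-2.05 -1.9   0.  ] dyaw 0.0
d cm [-0.77 -1.44  0.  ] dyaw 0.0
d cm [ 0.16 -2.26  0.  ] dyaw 0.0
d cm [ 1.86 -2.11  0.  ] dyaw 0.0
```

send_rows([
  [[-0.5,0,0,0,0,0],[-1,0.1,0,0,0,0],[-1.2,0.1,0,0,0,0],[0,0,4.3,0,0,0],[0,0,4.3,0,0,0],[0,0,0,0,0,0]],
])

```text
t: 14.8
tool_pos: [0.5074, -0.0227, 0.0954]
orientation: [0.006, 0.024, 1.0, -0.001]
force: [0.8, -0.6, 1.0]
finger_gap: 1.001
grip_force: 0.0
```

send_rows([
  [[1.6,3.5,0,0,0,0],[2,3.7,0,0,0,0],[2,3.7,0,0,0,0],[2,3.6,0,0,0,0],[0,0,0,0,0,0],[0,0,0,0,0,0],[0,0,0,0,0,0]],
], jaw=1)

```text
t: 15.5
tool_pos: [0.5784, 0.1222, 0.0879]
orientation: [-0.001, 0.024, 1.0, -0.0]
force: [-0.2, -0.9, -0.4]
finger_gap: -0.004
grip_force: 0.0
```

```bash
python3 look.py t11;python3 g.py 72 139 90 0 72 139 30 0
python3 - <<'E'
from g import *
manip.read_camera('wrist')
for n in ('turn_button','turn_button_tip','button_screw'):
    for r in manip.look_for('wrist',n)[:2]: print(n,round(r['conf'],2),tc(at('wrist',r['position'],.036)).round(1))
E
```

```text
conf 0.85 rect [ 53.3 -47.4] [217.2  30.9] 89.54
right [  52.4 -156. ] left [54.2 61.2] theta -0.008
t 15.6 cradle xy [ 67.8 137.8] z 0.0883 yaw_c -0.0 F [0.1 0.6 0.1]
d cm [0.42 0.1  0.17] dyaw 0.0
d cm [ 0.  0. -6.] dyaw 0.0
turn_button 0.56 [ 43.5 118.1]
turn_button_tip 0.8 [ 44.6 118.1]
button_screw 0.94 [-8.6 78.7]
button_screw 0.31 [ 56.4 303.2]
```

send_rows([
  [[0.4,0.1,0,0,0,0],[0,0,-2,0,0,0],[0,0,-2,0,0,0],[0,0,-1.4,0,0,0],[0,0,-0.4,0,0,0],[0,0,0,0,0,0],[0,0,0,0,0,0]],
])

```text
t: 16.5
tool_pos: [0.5843, 0.124, 0.0316]
orientation: [0.001, 0.024, 1.0, 0.0]
force: [0.1, 0.3, 0.6]
finger_gap: -0.002
grip_force: 0.0
```

```bash
python3 g.py 63 139 31 0
```

```text
t 16.5 cradle xy [ 73.3 140.2] z 0.0316 yaw_c 0.001 F [0.1 0.3 0.6]
d cm [-1.04 -0.07 -0.06] dyaw -0.001
```

No contact on the way down. Now I'll sweep the button.

send_rows([
  [[-0.5,0,-0.1,0,0,0],[-0.5,0,0,0,0,0],[-0.8,0.3,0,0,0,0],[-0.7,0.4,0,0,0,0],[-0.7,0,0,0,0,0],[-0.7,-0.1,0,0,0,0],[-0.7,-0.1,0,0,0,0],[0,0,0,0,0,0]],
])

```text
t: 17.3
tool_pos: [0.5362, 0.1289, 0.0295]
orientation: [-0.001, 0.024, 1.0, 0.0]
force: [-0.4, 0.4, 0.8]
finger_gap: 0.002
grip_force: 0.3
```

send_rows([
  [[-0.7,-0.5,0,0,0,0],[-0.7,-0.7,0,0,0,0],[-0.6,-0.7,0,0,0,0],[-0.4,-0.7,0,0,0,0],[-0.4,-0.7,0,0,0,0],[0,0,0,0,0,0]],
])

```text
t: 17.9
tool_pos: [0.5085, 0.0948, 0.0294]
orientation: [-0.001, 0.024, 1.0, -0.0]
force: [1.1, 0.2, -0.2]
finger_gap: -0.003
grip_force: 0.1
```

```bash
python3 g.py 2.7 85.2 30 0 22.3 65 30 0; python3 look.py t12 1
```

```text
t 17.9 cradle xy [ -0.9 107.4] z 0.0294 yaw_c 0.0 F [ 1.1  0.2 -0.2]
d cm [ 0.25 -2.23  0.06] dyaw -0.0
d cm [ 1.86 -2.11  0.  ] dyaw 0.0
conf 0.86 rect [ 53.8 -59.4] [ 34.  193.1] 1.16
right [  55.7 -155.9] left [51.8 37.1] theta 0.02
```

View pics/t12.png

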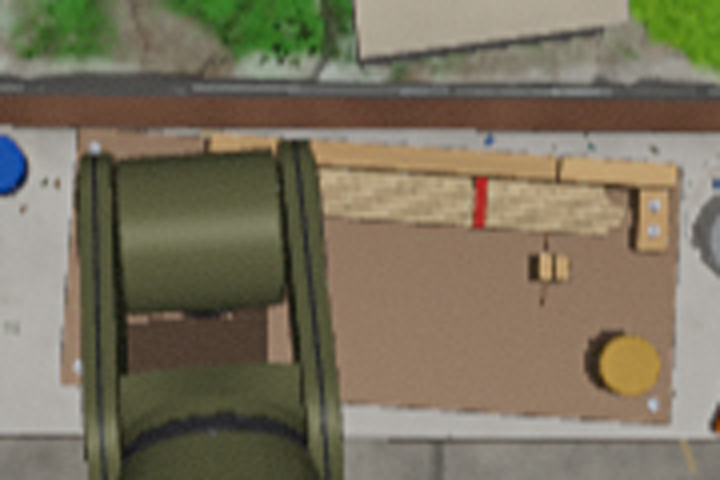

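The bundle is still flush along the fence. The arm hides the button, but the small forces suggest it is following. I'll finish the sweep.

send_rows([
  [[0,-0.7,0,0,0,0],[0.1,-0.7,0,0,0,0],[0.2,-0.7,0,0,0,0],[0.6,-0.7,0,0,0,0],[0.6,-0.7,0,0,0,0],[0.6,-0.7,0,0,0,0],[0.3,0,0,0,0,0],[0,0,0,0,0,0]],
])

```text
t: 18.8
tool_pos: [0.5342, 0.0533, 0.0297]
orientation: [0.0, 0.024, 1.0, -0.0]
force: [-0.5, 0.4, 0.3]
finger_gap: 0.001
grip_force: 0.0
```

```bash
python3 g.py 25 65 30 0; python3 look.py t13
```

```text
t 18.8 cradle xy [26.8 67.2] z 0.0297 yaw_c 0.001 F [-0.5  0.4  0.3]
d cm [-0.19 -0.21  0.03] dyaw -0.001
conf 0.89 rect [ 52.4 -90.5] [136.2  32.7] 89.54
right [  51.9 -158.6] left [ 53.  -22.4] theta -0.008
```

send_rows([
  [[-1,0,0,0,0,0],[-3,0,0,0,0,0],[-3,0,4,0,0,0],[-3,0,5,0,0,0],[-3,0,5,0,0,0],[0,5,5,0,0,0],[0,5,0,0,0,0],[0,5,0,0,0,0]],
])

```text
t: 19.7
tool_pos: [0.4123, 0.1907, 0.1934]
orientation: [0.003, 0.025, 1.0, 0.001]
force: [0.0, 0.8, 0.6]
finger_gap: -0.0
grip_force: 0.0
```

send_rows([
  [[0,5,0,0,0,0],[0,5,0,0,0,0],[0,0,0,0,0,0]],
])

```text
t: 20.0
tool_pos: [0.4106, 0.2937, 0.1908]
orientation: [-0.0, 0.02, 1.0, 0.001]
force: [0.5, -1.7, 0.1]
finger_gap: -0.003
grip_force: 0.0
```

```bash
python3 look.py t14 1
python3 - <<'E'
from g import *
for p in [(359,185)]: pass
E
```

```text
conf 0.79 rect [ 51.7 -38.5] [240.4  35.1] 89.41
right [  50.4 -158.7] left [52.9 81.6] theta -0.01
```

View pics/t14.png

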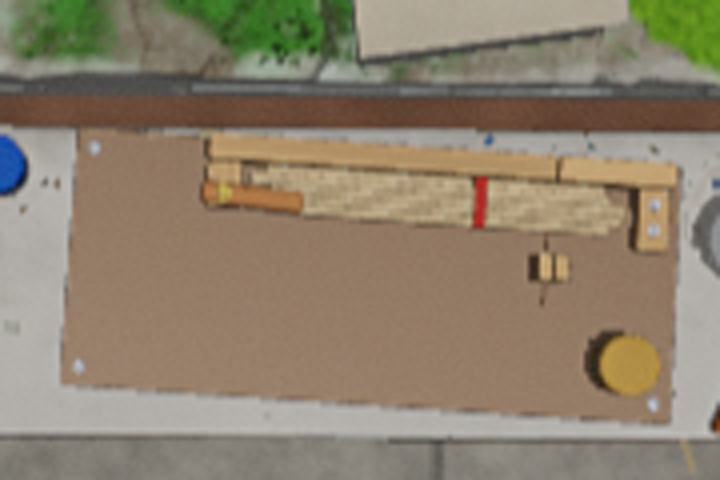

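The button lies over the bundle's left end, running from (205,191) to (302,203) and within about 0.06 rad of parallel. The bundle is flush, with its centre at y ≈ −38.5 mm, so I'm handing in.

```bash
python3 -c "
from station import manip
print(manip.finish_job())"
```

```text
the job is handed in; nothing more can be done
None
```

The job is handed in at about 20 s of the 64 s allowed, though the interface returned no verdict; by the last picture the bundle lies flush along the fence (centre y ≈ −38.5 mm) and the turn-button is over its left end at roughly 3.08 rad.

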